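# Lock the gearbox selector bar with the locking pin

## Task

Take the locking pin out of its wooden stand and lock the gearbox on the bench: stand the pin's tip in the slot of the cover and slide it along the slot, pressing only lightly, until it drops into the hidden socket in the bar below. Then press the pin gently down until its collar sits flat on the cover, let go of it, and leave the wrench, jar and bearing where they are.

Things in the scene. Friction and masses are not known exactly. Their poses are not given: they have to be found in the camera images.
- locking_pin: Steel pin, 0.14-0.26 kg, 79 mm long, upright in its stand. Origin at the centre of its tip end, own z up the pin. From the tip up: taper from 5 to 12 mm diameter over the first 6 mm, 12 mm round shank to z = 32 mm, round collar of 34 mm diameter from z = 32 to 37 mm, dark square grip 22 x 22 mm (faces along own x and y) from z = 37 to 79 mm.
- pin_collar (a point): Point on the pin's axis at the underside of its collar, 32 mm above the tip end.
- gearbox: Fixed light-metal gearbox, 130 mm (own x) by 244 mm (own y) by 80 mm high. Origin at the centre of its underside, own z up. Its flat steel cover, 4 mm thick, has one straight slot, 18 mm wide (x) and 94 mm long (y), centred on the cover. The slot's floor, 76 mm above the bench, is the flat top of a rigid steel bar. More than 40 N between pin and gearbox scores the bar; 5 to 12 N is right.
- slot_mid (a point): Middle of the slot, level with the cover's top, 80 mm above the gearbox origin. In the bar below, on the slot's centre line, is one upright round socket, 13.5 mm across, 36 mm deep, anywhere from -35 to +35 mm from here along the slot, different each time. A flush plug of the same steel hides it; pressed with 4 N the plug slides down, resists with about 4 N all the way and stays down.
- pin_stand: Fixed wooden block, 70 x 70 mm, 40 mm high, origin at the centre of its underside, with one 15 mm vertical hole, 36 mm deep, in the middle of its top. The pin stands in it with the collar resting on the top.
- wrench: Loose steel wrench 180 mm long lying on the bench, bystander. Origin on its underside.
- jar: Loose amber glass jar, 64 mm diameter, 90 mm high, bystander. Origin at the centre of its underside.
- bearing: Loose steel bearing ring, 52 mm outside diameter, 16 mm high, lying flat, bystander. Origin at the centre of its underside.
There are look-alikes about, which are no part of the job. What is shaped like the locking_pin but green or red is not meant.

How it is judged:
By the outcome, as a careful person would: the job done as asked, in the order asked, and still so for the second after the job is handed in, with the robot touching nothing.
It also fails if it takes over 72 s, if anything falls off the work surface, if the arm or the gripper's body presses on something with over 40 N, if the wrist force passes 120 N, or if a joint passes its speed limit or range.

## Robot

A 6-joint arm with a two-finger parallel gripper is mounted at the origin on the work surface. World frame = base frame: x ahead of the robot, y to its left, z up, the work surface at z = 0. Lengths are in mm, angles in rad, forces in N, time in s.
With the tool pointing down it reaches from about 225 to 875 mm from the base axis. Payload 3.4 kg.
Tool frame: the origin (TCP) lies midway between the tips of the shut fingers; the grasp point (between the pads) lies 19 mm behind it; z points along the fingers, y is the direction in which the jaws open and shut (so a half turn about z gives the same grasp; the last joint's range is limited). The gripper opens to 85 mm and grips with 20 to 120 N. Pads are 22 mm wide; open, the fingers measure 114 mm over their backs; the gripper's body (76 mm by 85 mm) begins 54 mm behind the grasp point. The pads swing forward as they close: fully open they stand 13 mm farther back than shut.
Start: joints at [1.194, 0.276, 1.505, -0, 1.361, -0.121], TCP at [145.502, 556.32, 231.328] pointing down, gripper open.
Joint ranges: [-2.89, 2.89], [-0.75, 2.08], [0.22, 2.7], [-1.18, 4.32], [0.11, 2.71], [-2.7, 2.7]. Speed limits (rad/s): [2.57, 2.57, 3.14, 3.14, 3.14, 3.14].

## Interface

Orientations are given as a rotation vector (axis times angle).
In Python, from cell import * gives the robot as it stands. The module is installed in compiled form; this text tells all that it offers.
- The arm moves only by the tool servo_tool, never from a script. Its argument "steps" is a list that holds one entry, the list of rows, each a list of 7 numbers: the opening in per cent of the stroke, from 0 (shut) to 100 (fully open), then the shift along the world's x, y, z in mm, then the turn, a rotation vector about the world's x, y, z in rad. A call has 1 to 5 rows; each row shifts and turns the commanded pose from where the row before left it; what a row does not reach is not made up. A row lasts 1/12 s, in which the tool goes at most 41.7 mm and 7.16 degrees, less where a joint would pass 70% of its speed; a pose out of reach is approached as far as the arm can. A call is refused whole if a number of a shift passes 41.7 or a number of a turn 0.125, either way. A call with a gripper value outside its range is refused whole. The fingers move at their own pace and stop on an object; "squeeze" is the grip in N (left out, the last holds). Time passes only in rows, so rows that do not move let the fingers close. It gives the time, the measured TCP pose, the force and the opening at its end, in the units of the state.
- read_state(): the state, without advancing time (a new reading comes with each control period).
- read_camera(name): name is "scene" or "top" or "wrist"; returns a dict with "image" (384x512x3 uint8, red, green, blue), "depth" (384x512 float32, mm along the optical axis (not along the pixel's ray), 0 where there is no reading), "camera_matrix" (3x3 intrinsics, pixels), "k1" (the pictures are not rectified: a ray, as slopes to the right and down, at radius r is drawn at 1 + k1 r^2 times it, then the intrinsics apply), "xyz" and "orientation" of the camera in the world; the wrist camera has in their place "mount" (4x4, takes a point from camera to tool coordinates, whose origin is the TCP and whose axes are the flange's). Camera axes: x right, y up, looking along -z (the intrinsics and any distortion apply to the point x, -y, -z); pixel columns grow to the right and rows downward; lengths in mm; the calibration is good to about 2 mm. A picture is of the moment at which its call begins: read the wrist's pose just before it.
- sign_off(): hands the job in, once; it reports no verdict.
The state is a dict: "time": time; "joint_pos": joint angles; "dq": joint speeds; "joint_torque": joint torques, N m; "eef_pos": TCP position; "tcp_rot": TCP orientation; "force": force on the tool from outside, world axes, zero at the start; "ft_torque": the same for the moment, N m; "finger_gap": finger opening in mm.
Only numpy, scipy, OpenCV 4.12 (cv2) and the standard library are available. Lean on these libraries where they do the work, as an engineer would, in place of code of your own. Each camera call takes 0.05 s, during which the arm holds its last target.

## Working session

There is one attempt and no reset: what is moved stays moved. The work goes in short steps, Python scripts to look and compute and a tool call to move; the robot and the scene stay as the last step left them, time stands still between calls to the robot, and variables do not carry over. Pictures are saved under pics/ and viewed, and the job is handed in when it is done.

Besides the shell and the picture viewer there is one more tool, called after "Request:" as name(argument=value, ...) on one line, values as JSON. servo_tool: Moves the arm, as the interface text tells. Its arguments: {"type":"object","properties":{"steps":{"type":"array","items":{"type":"array","items":{"type":"array","items":{"type":"number"}}}},"squeeze":{"type":"number"}},"required":["steps"]}

```bash
mkdir -p pics
cat > h.py <<'E'
from cell import *
import numpy as np, cv2
from scipy.spatial.transform import Rotation as R
def cam(name):
    s=read_state(); c=read_camera(name); c['state']=s
    return c
def pose(c):
    if 'mount' in c:
        M=np.array(c['mount']); s=c['state']
        T=np.eye(4); T[:3,:3]=R.from_rotvec(s['tcp_rot']).as_matrix(); T[:3,3]=s['eef_pos']
        return T@M
    T=np.eye(4); o=np.array(c['orientation']); T[:3,:3]=o if o.shape==(3,3) else R.from_rotvec(o).as_matrix(); T[:3,3]=c['xyz']
    return T
def ray(c,uv):
    uv=np.array(uv,float).reshape(-1,1,2)
    d=np.array([c['k1'],0,0,0],float)
    n=cv2.undistortPoints(uv,np.array(c['camera_matrix'],float),d,None,None,None,(3,100,1e-12)) if 0 else cv2.undistortPoints(uv,np.array(c['camera_matrix'],float),d)
    n=n.reshape(-1,2)
    return np.c_[n[:,0],-n[:,1],-np.ones(len(n))]
def onplane(c,uv,z):
    T=pose(c); d=ray(c,uv)@T[:3,:3].T; o=T[:3,3]
    return o+d*((z-o[2])/d[:,2])[:,None]
def bydepth(c,uv):
    T=pose(c); uv=np.array(uv).reshape(-1,2)
    dep=np.array([c['depth'][int(round(v)),int(round(u))] for u,v in uv])
    return (ray(c,uv)*dep[:,None])@T[:3,:3].T+T[:3,3]
def save(c,fn,crop=None,scale=1):
    im=c['image'][:,:,::-1]
    if crop: x0,y0,x1,y1=crop; im=im[y0:y1,x0:x1]
    if scale!=1: im=cv2.resize(im,None,fx=scale,fy=scale,interpolation=cv2.INTER_CUBIC)
    cv2.imwrite('pics/'+fn,im)
E
python3 - <<'E'
from h import *
import pickle
s=read_state(); print(s)
for n in ['scene','top','wrist']:
    c=cam(n); pickle.dump(c,open(n+'.pkl','wb')); save(c,n+'0.png'); print(n,{k:v for k,v in c.items() if k not in('image','depth','state')})
E
```

```text
{'time': 0.0, 'joint_pos': array([ 1.19398692e+00,  2.76607156e-01,  1.50617935e+00, -2.47180665e-05,
        1.36070011e+00, -1.21026652e-01]), 'dq': array([-0.00211725, -0.00010814,  0.00065479, -0.00065522, -0.00215235,
       -0.00069959]), 'joint_torque': array([ 2.12727944e-03, -4.16768575e+01, -2.45807505e+01, -1.80602865e-04,
        1.11116271e-02, -3.68407214e-06]), 'eef_pos': array([145.30054632, 555.76797785, 230.4143701 ]), 'tcp_rot': array([-4.00623475e-01, -3.11549556e+00,  2.89228812e-03]), 'force': array([0.04173883, 0.0014498 , 0.36276688]), 'ft_torque': array([-0.04392737, -0.05211164, -0.03863566]), 'finger_gap': 85.09173318029359}
scene {'camera_matrix': array([[377.05456776,   0.        , 258.12273811],
       [  0.        , 377.05456776, 193.23281343],
       [  0.        ,   0.        ,   1.        ]]), 'k1': -0.10775847581039137, 'xyz': array([936.98201936, 524.4825728 , 633.03558752]), 'orientation': array([0.3613162 , 0.92156794, 2.29469625])}
top {'camera_matrix': array([[449.65964834,   0.        , 253.88936448],
       [  0.        , 449.65964834, 190.9799664 ],
       [  0.        ,   0.        ,   1.        ]]), 'k1': -0.08253580741718673, 'xyz': array([ 455.96168776,  115.50489791, 1143.07025333]), 'orientation': array([ 0.07543013, -0.09075356, -1.59371022])}
wrist {'camera_matrix': array([[272.62103128,   0.        , 255.11988037],
       [  0.        , 272.62103128, 194.2627337 ],
       [  0.        ,   0.        ,   1.        ]]), 'k1': -0.05145282734485584, 'mount': array([[ 4.31697788e-04,  9.54677741e-01,  2.97641101e-01,
         7.63400672e+01],
       [ 9.99999855e-01, -5.07896387e-04,  1.78670383e-04,
         6.15070606e-01],
       [ 3.21743478e-04,  2.97640981e-01, -9.54677822e-01,
        -1.42608205e+02],
       [ 0.00000000e+00,  0.00000000e+00,  0.00000000e+00,
         1.00000000e+00]])}
```

View pics/scene0.png

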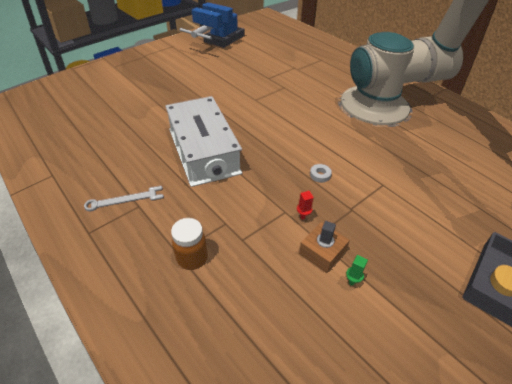

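View pics/top0.png

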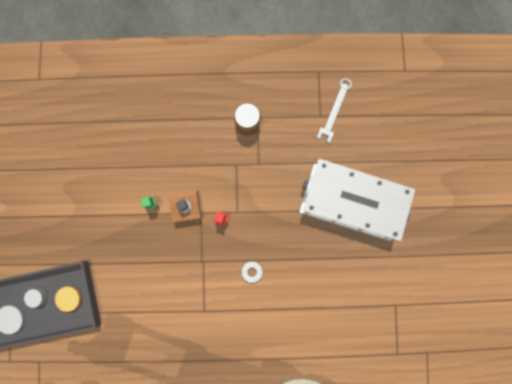

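View pics/wrist0.png

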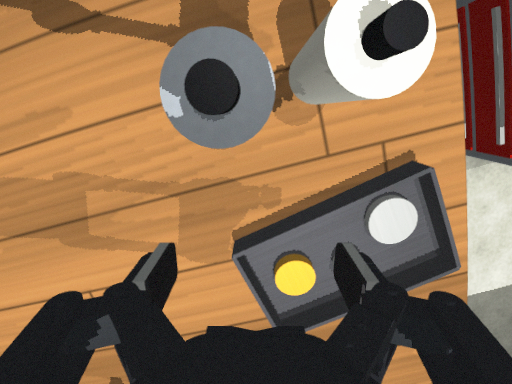

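Candidates for the pin: dark-grip pin in the wooden stand, scene (327,236) / top (183,206). Red look-alike: scene (305,205) / top (220,217). Green look-alike: scene (357,270) / top (149,202). By the description I choose the dark one in the stand, and I'll check it in a close crop.

Run:
```python
from h import *
import pickle
S=pickle.load(open('scene.pkl','rb'));T=pickle.load(open('top.pkl','rb'))
a=S['image'][190:290,285:385,::-1]; b=T['image'][175:240,135:235,::-1]; g=T['image'][150:250,290:425,::-1]
a=cv2.resize(a,(390,390),interpolation=cv2.INTER_CUBIC); b=cv2.resize(b,(400,260),interpolation=cv2.INTER_CUBIC)
o=np.zeros((560,800,3),np.uint8); o[:390,:390]=a; o[:260,400:800]=b
g=cv2.resize(g,None,fx=2.9,fy=2.9,interpolation=cv2.INTER_CUBIC)[:300,:400]; o[260:260+g.shape[0],400:400+g.shape[1]]=g
cv2.imwrite('pics/crop1.png',o)
hsv=cv2.cvtColor(T['image'],cv2.COLOR_RGB2HSV)
# cover: bright low sat
m=((hsv[:,:,1]<45)&(hsv[:,:,2]>170)).astype(np.uint8); m[:140]=0;m[250:]=0;m[:,:280]=0
cs,_=cv2.findContours(m,0,2); c=max(cs,key=cv2.contourArea); 
r=cv2.minAreaRect(c); box=cv2.boxPoints(r); print('cover',r); P=onplane(T,box,80); print(P.round(1)); print([np.linalg.norm(P[i]-P[(i+1)%4]).round(1) for i in range(4)],P.mean(0).round(1))
# slot dark
m2=np.zeros_like(m); cv2.drawContours(m2,[c],-1,1,-1)
d=(m2&(hsv[:,:,2]<120)).astype(np.uint8); cs,_=cv2.findContours(d,0,2)
c2=max(cs,key=cv2.contourArea); r=cv2.minAreaRect(c2); print('slot',r); P=onplane(T,cv2.boxPoints(r),80); print(P.round(1),[np.linalg.norm(P[i]-P[(i+1)%4]).round(1) for i in range(4)],P.mean(0).round(1))
# pin dark top
d=((hsv[:,:,2]<85)).astype(np.uint8); d[:190]=0; d[225:]=0; d[:,:165]=0; d[:,205:]=0
cs,_=cv2.findContours(d,0,2)
for k in cs:
  if cv2.contourArea(k)>15: 
    print('pin',cv2.minAreaRect(k),onplane(T,[cv2.minAreaRect(k)[0]],82).round(1), bydepth(T,[cv2.minAreaRect(k)[0]]).round(1))
print('scene depth pin', bydepth(S,[[328,229],[327,236]]).round(1))
print(bydepth(T,[[320,185],[390,215],[360,200]]).round(1))
```

```text
cover ((357.4471130371094, 199.70265197753906), (105.68536376953125, 57.52254867553711), 16.476882934570312)
[[ 515.    -1.    80. ]
 [ 646.6  -45.    80. ]
 [ 568.3 -288.3   80. ]
 [ 437.3 -240.6   80. ]]
[np.float64(138.8), np.float64(255.6), np.float64(139.4), np.float64(251.9)] [ 541.8 -143.7   80. ]
slot ((359.5999755859375, 199.20001220703125), (34.78505325317383, 3.7947328090667725), 18.434947967529297)
[[ 552.4 -107.4   80. ]
 [ 561.  -110.7   80. ]
 [ 532.6 -189.1   80. ]
 [ 524.1 -185.8   80. ]] [np.float64(9.2), np.float64(83.4), np.float64(9.2), np.float64(83.3)] [ 542.5 -148.3   80. ]
scene depth pin [[546.3 280.   87.4]
 [549.  283.2  71.5]]
[[ 578.8  -54.4   80.6]
 [ 502.8 -219.8   80.2]
 [ 540.8 -149.6   77.7]]
```

View pics/crop1.png

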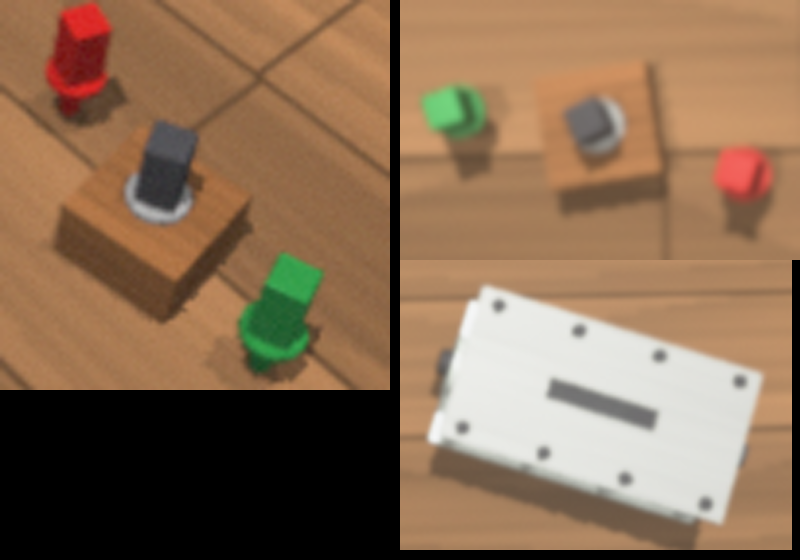

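The crop shows a dark square grip on a steel collar, standing in the wooden block. The grip is at scene (328,229), top about (182,206). The red and green pins stand clear on either side. I'll move above it.

Request:
servo_tool(steps=[[[100,30,-21,0,0,0,0],[100,32,-22,0,0,0,0],[100,32,-22,0,0,0,0],[100,32,-22,0,0,0,0],[100,32,-22,0,0,0,0]]], squeeze=60)

```text
time: 0.57
eef_pos: [304.4, 446.0, 231.1]
tcp_rot: [-0.4, -3.116, 0.001]
force: [0.9, 0.3, 0.3]
finger_gap: 85.0
```

Request:
servo_tool(steps=[[[100,32,-22,0,0,0,0],[100,32,-22,0,0,0,0],[100,32,-22,0,0,0,0],[100,32,-22,0,0,0,0],[100,32,-22,0,0,0,0]]])

```text
time: 0.98
eef_pos: [464.6, 335.9, 231.1]
tcp_rot: [-0.401, -3.115, 0.0]
force: [0.6, 0.5, 0.7]
finger_gap: 85.3
```

Request:
servo_tool(steps=[[[100,32,-22,0,0,0,0],[100,32,-22,0,0,0,0],[100,19,-12,0,0,0,0],[100,0,0,0,0,0,0]]])

```text
time: 1.32
eef_pos: [550.9, 278.0, 230.3]
tcp_rot: [0.408, 3.113, -0.002]
force: [0.1, 0.8, -0.3]
finger_gap: 85.4
```

Run:
```python
from h import *
import pickle
c=cam('wrist'); pickle.dump(c,open('w1.pkl','wb')); save(c,'w1.png'); print(c['state']['eef_pos'],c['state']['joint_pos'])
c2=cam('top');save(c2,'top1.png')
```

```text
[550.86197536 278.01854637 230.34547836] [ 0.35613434  0.33935799  1.41374333 -0.00247438  1.38728076 -0.95366263]
```

View pics/w1.png

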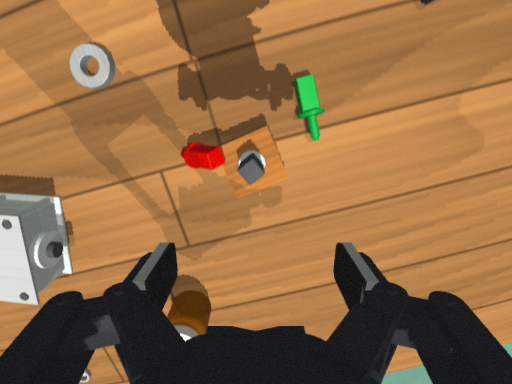

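View pics/top1.png

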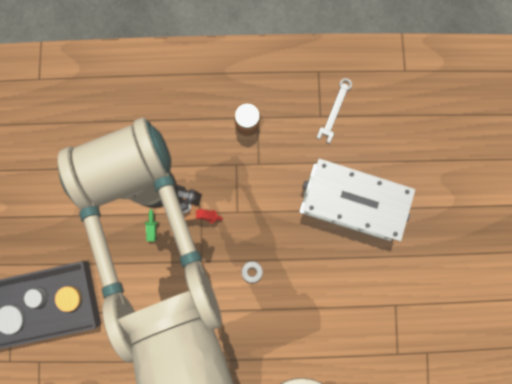

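Run:
```python
from h import *
c=cam('scene');save(c,'scene1.png')
```

```text
(no output)
```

View pics/scene1.png

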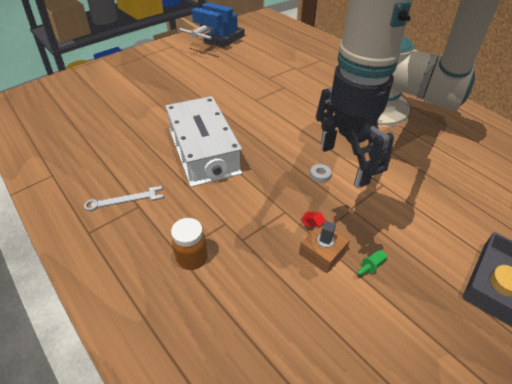

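The scene and top views show the two look-alikes have toppled on their own, since they stood on their tips and the gripper never came near them. The real pin is still upright in its stand: wrist (252,165), scene (327,236). Next I'll measure it precisely.

Run:
```python
from h import *
import pickle
c=pickle.load(open('w1.pkl','rb'))
save(c,'w1c.png',(200,110,310,210),6)
print(pose(c)[:3,3])
print(bydepth(c,[[252,165],[244,172],[258,158],[230,150],[268,180],[265,140],[262,155],[250,158]]).round(1))
D=c['depth'].astype(float); 
ys,xs=np.mgrid[120:205,205:305]
uv=np.c_[xs.ravel(),ys.ravel()].astype(float)
P=bydepth(c,uv); Z=P[:,2].reshape(ys.shape)
h=P[:,2]
for lo,hi in [(75,95),(30,50)]:
    m=(h>lo)&(h<hi); print(lo,m.sum(),P[m].mean(0).round(1))
m=((h>76)&(h<95)).reshape(ys.shape).astype(np.uint8)
cs,_=cv2.findContours(m,0,2); k=max(cs,key=cv2.contourArea); r=cv2.minAreaRect(k); print(r)
b=cv2.boxPoints(r)+np.array([205,120]); B=onplane(c,b,87); print(B.round(1),B.mean(0).round(1),[np.linalg.norm(B[i]-B[(i+1)%4]).round(1) for i in range(4)],[np.degrees(np.arctan2(*(B[(i+1)%4]-B[i])[[1,0]])).round(1) for i in range(4)])
```

```text
[476.97092158 298.5424489  372.7704378 ]
[[531.3 280.2  87.1]
 [536.6 269.8  86.4]
 [532.9 286.7  44.6]
 [515.4 256.   39.7]
 [564.2 291.6  39.1]
 [514.7 300.3  39.9]
 [531.1 292.3  41.7]
 [525.8 279.2  73.1]]
75 445 [537.7 277.3  86.3]
30 2592 [536.3 278.6  40.5]
((45.96721267700195, 51.360652923583984), (21.254125595092773, 20.998050689697266), 50.19443130493164)
[[532.1 262.3  87. ]
 [522.6 282.8  87. ]
 [543.3 292.3  87. ]
 [553.3 271.6  87. ]] [537.8 277.3  87. ] [np.float64(22.5), np.float64(22.8), np.float64(23.0), np.float64(23.2)] [np.float64(115.0), np.float64(24.6), np.float64(-64.1), np.float64(-156.4)]
```

View pics/w1c.png

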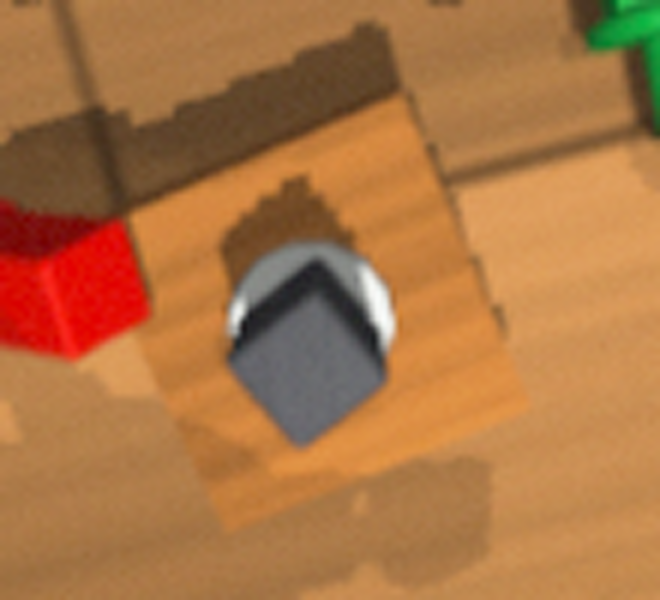

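The crop shows the pin centred in its stand and undisturbed. The grip top measures 22.8 mm across at (537.8, 277.3, 87), with faces at 24.6° and 115°. Next I'll turn the jaws by -50.6° and descend partway.

Request:
servo_tool(steps=[[[100,-3,0,-15,0,0,-0.11],[100,-3,0,-15,0,0,-0.11],[100,-3,0,-15,0,0,-0.11],[100,-2,-0.7,-15,0,0,-0.11],[100,-2,0,-15,0,0,-0.11]]])

```text
time: 1.88
eef_pos: [531.5, 281.8, 155.9]
tcp_rot: [-1.236, -2.888, -0.0]
force: [-0.0, -0.9, -0.8]
finger_gap: 85.5
```

Request:
servo_tool(steps=[[[100,0,0,-15,0,0,-0.11],[100,0,0,-10,0,0,-0.11],[100,0,0,0,0,0,-0.11],[100,0,0,0,0,0,0],[100,0,0,0,0,0,0]]])

```text
time: 2.3
eef_pos: [532.4, 281.6, 131.6]
tcp_rot: [-1.684, -2.652, -0.0]
force: [0.8, 0.4, 0.4]
finger_gap: 85.3
```

```bash
cat > pin.py <<'E'
from h import *
import sys,pickle
def pinbox(c,ztop,lo,hi,near=None,rad=40,name=None):
    D=c['depth']; ys,xs=np.mgrid[0:384,0:512]
    uv=np.c_[xs.ravel(),ys.ravel()].astype(float)
    T=pose(c); P=(ray(c,uv)*D.ravel()[:,None])@T[:3,:3].T+T[:3,3]
    h=P[:,2]; m=(h>lo)&(h<hi)&(D.ravel()>0)
    m&=np.hypot(P[:,0]-near[0],P[:,1]-near[1])<rad
    m=m.reshape(ys.shape).astype(np.uint8)
    cs,_=cv2.findContours(m,0,2); k=max(cs,key=cv2.contourArea); r=cv2.minAreaRect(k)
    B=onplane(c,cv2.boxPoints(r),ztop)
    return r,B.mean(0),[round(float(np.linalg.norm(B[i]-B[(i+1)%4])),1) for i in range(4)],[round(float(np.degrees(np.arctan2(*(B[(i+1)%4]-B[i])[[1,0]]))),1) for i in range(4)], P[m.ravel()>0][:,2].mean()
E
python3 - <<'E'
from pin import *
c=cam('wrist'); pickle.dump(c,open('w2.pkl','wb')); save(c,'w2.png'); s=c['state']; print(s['eef_pos'],s['tcp_rot'],s['joint_pos'])
Rm=R.from_rotvec(s['tcp_rot']).as_matrix(); print('jaw',np.degrees(np.arctan2(Rm[1,1],Rm[0,1])),'z',Rm[:,2])
print(pinbox(c,87,76,100,(538,277)))
E
```

```text
[532.41075438 281.64601435 131.62617888] [-1.68362824e+00 -2.65210885e+00 -3.89683805e-04] [ 3.70907826e-01  3.85395116e-01  1.59799036e+00  3.45070387e-04
  1.15813175e+00 -6.87585256e-02]
jaw 25.183096936685814 z [-4.42500758e-05  3.21958229e-04 -9.99999947e-01]
(((260.0, 223.5), (31.0, 28.0), 90.0), array([537.85422977, 278.93485256,  87.        ]), [20.5, 25.1, 21.3, 25.1], [25.2, -63.6, -154.8, 114.6], np.float64(86.11509798559922))
```

View pics/w2.png

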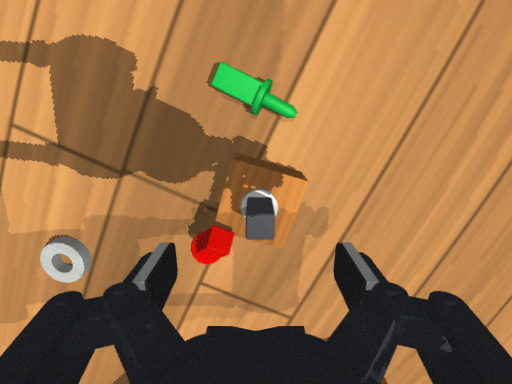

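The wrist view shows the jaws square to the grip at (260,218) and both look-alikes lying clear. The two measurements agree on about (538.3, 277.5). I'll descend to it.

Request:
servo_tool(steps=[[[100,2,-1.5,-16,0,0,0],[100,2,-1.5,-18,0,0,0],[100,1.9,-1.2,-18,0,0,0],[100,0,0,-14,0,0,0],[100,0,0,0,0,0,0]]])

```text
time: 2.77
eef_pos: [537.4, 276.0, 63.1]
tcp_rot: [-1.685, -2.648, 0.006]
force: [-0.8, -0.2, -0.5]
finger_gap: 85.2
```

Request:
servo_tool(steps=[[[100,0,0,-7,0,0,0],[100,0,0,-7,0,0,0],[100,0,0,0,0,0,0],[100,0,0,0,0,0,0]]])

```text
time: 3.1
eef_pos: [539.5, 276.6, 51.6]
tcp_rot: [1.689, 2.649, 0.001]
force: [0.5, -0.2, 0.7]
finger_gap: 85.3
```

Run:
```python
from pin import *
c=cam('wrist'); pickle.dump(c,open('w3.pkl','wb')); save(c,'w3.png'); s=c['state']; print(s['eef_pos'],s['tcp_rot'])
print(pinbox(c,87,84,100,(538,277),25))
```

```text
[539.47202197 276.58652439  51.63581878] [1.68897484e+00 2.64863853e+00 6.33631241e-04]
(((253.5, 278.9999694824219), (46.99999237060547, 41.99999237060547), -0.0), array([537.98709845, 278.23318866,  87.        ]), [22.6, 21.0, 22.6, 22.2], [113.2, 25.0, -63.5, -155.0], np.float64(86.8013309048635))
```

View pics/w3.png

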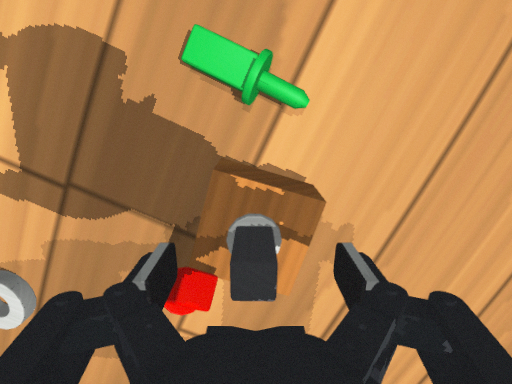

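The pin is centred between the jaws (columns 176 and 335, pin at 253). I'll close.

Request:
servo_tool(steps=[[[20,0,0,0,0,0,0],[20,0,0,0,0,0,0],[10,0,0,0,0,0,0],[10,0,0,0,0,0,0],[10,0,0,0,0,0,0]]], squeeze=80)

```text
time: 3.57
eef_pos: [539.5, 276.4, 51.5]
tcp_rot: [1.69, 2.648, 0.0]
force: [-1.6, -0.4, 0.4]
finger_gap: 25.8
```

Request:
servo_tool(steps=[[[0,0,0,0,0,0,0],[0,0,0,0,0,0,0],[0,0,0,0,0,0,0],[0,0,0,0,0,0,0]]])

```text
time: 3.9
eef_pos: [539.6, 276.5, 51.6]
tcp_rot: [1.689, 2.648, 0.001]
force: [-0.2, -0.8, 2.9]
finger_gap: 20.8
```

Request:
servo_tool(steps=[[[0,0,0,6,0,0,0],[0,0,0,14,0,0,0],[0,0,0,20,0,0,0],[0,0,0,20,0,0,0],[0,0,0,20,0,0,0]]])

```text
time: 4.32
eef_pos: [538.6, 276.1, 131.3]
tcp_rot: [-1.689, -2.647, 0.003]
force: [1.0, -0.1, -2.9]
finger_gap: 20.8
```

Request:
servo_tool(steps=[[[0,0,0,20,0,0,0],[0,0,0,10,0,0,0],[0,0,0,0,0,0,0],[0,0,0,0,0,0,0]]])

```text
time: 4.65
eef_pos: [539.1, 276.3, 161.0]
tcp_rot: [-1.69, -2.648, 0.0]
force: [-0.3, 0.2, -3.6]
finger_gap: 21.1
```

Run:
```python
from pin import *
c=cam('wrist'); pickle.dump(c,open('w4.pkl','wb')); save(c,'w4.png'); s=c['state']; print(s['eef_pos'],s['tcp_rot'],s['force'])
c=cam('scene');save(c,'scene4.png'); 
c=cam('top'); save(c,'top4.png'); pickle.dump(c,open('top4.pkl','wb'))
```

```text
[539.08902628 276.31719189 160.98970536] [-1.68962633e+00 -2.64832697e+00  3.68997833e-04] [-0.2739616   0.24091393 -3.56241198]
```

View pics/w4.png

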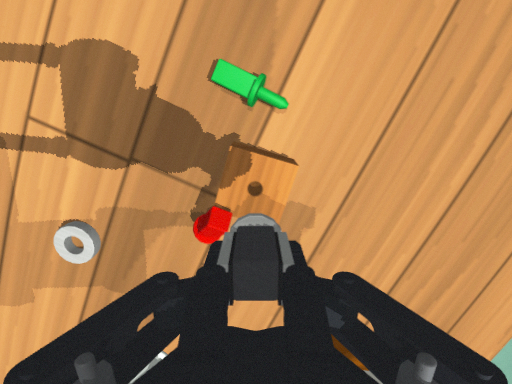

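View pics/scene4.png

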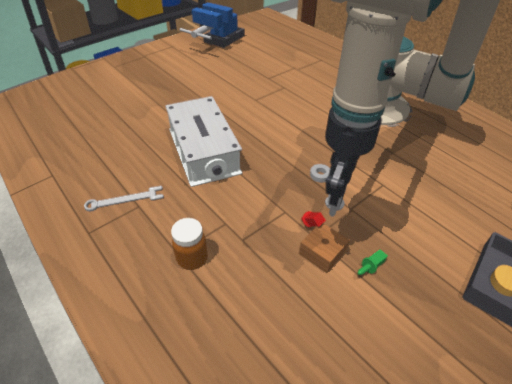

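The pin is lifted upright: the collar is at wrist (255,235) and the empty hole at (256,188). Carrying it over to the gearbox, to a spot where the wrist camera can see the slot.

Request:
servo_tool(steps=[[[0,1,-20,0,0,0,0],[0,2,-37,0,0,0,0],[0,2,-37,0,0,0,0],[0,2,-37,0,0,0,0],[0,2,-37,0,0,0,0]]])

```text
time: 5.22
eef_pos: [547.4, 107.0, 159.9]
tcp_rot: [-1.688, -2.648, 0.002]
force: [0.8, -0.4, -2.2]
finger_gap: 20.9
```

Request:
servo_tool(steps=[[[0,2,-37,0,0,0,0],[0,2,-37,0,0,0,0],[0,2,-37,0,0,0,0],[0,2,-37,0,0,0,0],[0,2,-37,0,0,0,0]]])

```text
time: 5.63
eef_pos: [557.4, -78.2, 160.0]
tcp_rot: [-1.689, -2.646, 0.001]
force: [0.0, 0.9, -1.2]
finger_gap: 20.8
```

Request:
servo_tool(steps=[[[0,2,-37,0,0,0,0],[0,2,-37,0,0,0,0],[0,2,-20,0,0,0,0],[0,0,0,0,0,0,0],[0,0,0,0,0,0,0]]])

```text
time: 6.05
eef_pos: [563.7, -171.6, 159.8]
tcp_rot: [-1.692, -2.644, -0.0]
force: [-0.1, 0.5, -2.1]
finger_gap: 21.3
```

Run:
```python
from pin import *
c=cam('wrist'); pickle.dump(c,open('w5.pkl','wb')); save(c,'w5.png'); s=c['state']; print(s['eef_pos'],s['tcp_rot'],s['force'],s['joint_pos'])
```

```text
[ 563.68158904 -171.56247634  159.77487677] [-1.69179181e+00 -2.64370363e+00 -3.04007403e-05] [-0.11181555  0.54454002 -2.12379636] [-4.13803679e-01  3.45681582e-01  1.58539839e+00  5.01406346e-04
  1.21338469e+00 -8.46245521e-01]
```

View pics/w5.png

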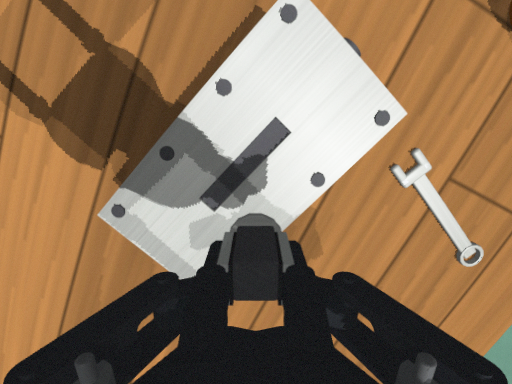

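```bash
cat > slot.py <<'E'
from pin import *
def slot(c,thr=None,show=None):
    im=c['image']; g=cv2.cvtColor(im,cv2.COLOR_RGB2GRAY); hsv=cv2.cvtColor(im,cv2.COLOR_RGB2HSV)
    ys,xs=np.mgrid[0:384,0:512]; uv=np.c_[xs.ravel(),ys.ravel()].astype(float)
    P=onplane(c,uv,80)
    m=((g<90)&(hsv[:,:,1]<70)).ravel()&(np.hypot(P[:,0]-542,P[:,1]+148)<62)
    m=m.reshape(384,512).astype(np.uint8)
    m[215:]=0
    cs,_=cv2.findContours(m,0,2); k=max(cs,key=cv2.contourArea); r=cv2.minAreaRect(k)
    b=cv2.boxPoints(r); B=onplane(c,b,80)
    L=[np.linalg.norm(B[i]-B[(i+1)%4]) for i in range(4)]
    if show:
        o=im[:,:,::-1].copy(); cv2.polylines(o,[b.astype(int)],True,(0,0,255),1); cv2.imwrite('pics/'+show,cv2.resize(o[90:260,150:350],None,fx=3,fy=3))
    i=int(np.argmax(L)); v=B[(i+1)%4]-B[i]
    return r,B.round(1),np.round(L,1),B.mean(0).round(1),np.degrees(np.arctan2(v[1],v[0])).round(1)
E
python3 - <<'E'
from slot import *
c=pickle.load(open('w5.pkl','rb')); 
for x in slot(c,show='slot5.png'): print(x)
g=cv2.cvtColor(c['image'],cv2.COLOR_RGB2GRAY); print(g[160,235:275])
print(bydepth(c,[[220,120],[300,160],[280,130],[240,170]]).round(1))
# pin collar / grip in tool frame
s=c['state']; Rm=R.from_rotvec(s['tcp_rot']).as_matrix()
ys,xs=np.mgrid[200:300,215:300]; uv=np.c_[xs.ravel(),ys.ravel()].astype(float)
P=(bydepth(c,uv)-s['eef_pos'])@Rm
# collar top z in tool = TCP - ... print columns
for v in range(208,302,6): 
    p=P[(uv[:,0]==255)&(uv[:,1]==v)][0]; print(v,p.round(1),g[v,255])
E
```

```text
((243.90823364257812, 164.47247314453125), (22.445695877075195, 109.10150909423828), 43.2642936706543)
[[ 517.1 -187.    80. ]
 [ 546.7 -100.9   80. ]
 [ 563.8 -106.1   80. ]
 [ 535.3 -194.2   80. ]]
[91.1 17.9 92.6 19.5]
[ 540.7 -147.1   80. ]
-108.0
[ 96  95  93  96  97  99  97  96  84  58  58  57  55  55  56  55  55  54
  55  54  55  55  50  55  52  56  57  66  84 108 123 134 186 233 235 237
 237 235 236 237]
[[ 509.5 -120.6   79.7]
 [ 581.6 -122.3   80.6]
 [ 556.5 -107.7   76. ]
 [ 540.4 -151.6   76.6]]
208 [-4.9  0.  79.1] 198
214 [16.8  0.   9.7] 82
220 [14.3  0.   6.5] 88
226 [11.4  0.   4.3] 44
232 [11.7  0.  -4.6] 37
238 [ 11.4   0.  -11.5] 35
244 [ 11.8   0.  -18.9] 41
250 [ 11.3   0.  -24.2] 37
256 [ 11.5   0.  -30.2] 38
262 [ 10.8   0.  -34.3] 40
268 [  8.1   0.1 -35.1] 40
274 [  5.7   0.1 -36.2] 36
280 [  2.    0.1 -35.5] 37
286 [ -1.3   0.1 -35.4] 40
292 [ -4.2   0.1 -35.9] 37
298 [ -8.    0.1 -35.3] 39
```

View pics/slot5.png

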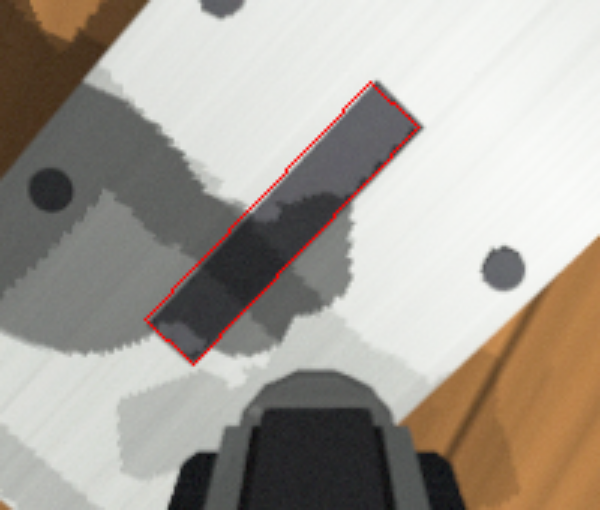

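The slot outline fits well: 92 x 18.7 mm, heights 80 on the cover and 76 on the bar. The centre is at (540.7, -147.1) and the direction 72°. The pin axis lies on the TCP within 0.5 mm and the tip is 43.6 mm below the TCP. I'll go to 39 mm from the middle on the -y side and hover.

Request:
servo_tool(steps=[[[0,-12,-4,0,0,0,0],[0,-12,-4,-5,0,0,0],[0,-11,-4.6,-10,0,0,0],[0,0,0,-8,0,0,0],[0,0,0,-5,0,0,0]]])

```text
time: 6.52
eef_pos: [528.1, -181.8, 132.4]
tcp_rot: [-1.688, -2.647, -0.0]
force: [0.1, -0.1, -1.3]
finger_gap: 20.9
```

Request:
servo_tool(steps=[[[0,0,0,0,0,0,0],[0,0,0,0,0,0,0],[0,0,0,0,0,0,0]]])

```text
time: 6.77
eef_pos: [530.3, -182.9, 133.7]
tcp_rot: [1.688, 2.648, 0.001]
force: [0.0, 0.5, -2.9]
finger_gap: 20.9
```

```bash
cat > avg.py <<'E'
from h import *
s=read_state(); print(s['time'],s['eef_pos'].round(2),s['force'].round(2),s['ft_torque'].round(2))
u=np.array([.309,.951]); n=np.array([.951,-.309]); d=s['eef_pos'][:2]-[540.7,-147.1]; print('along',(d@u).round(1),'lat',(d@n).round(1))
E
python3 - <<'E'
from slot import *
c=cam('wrist'); pickle.dump(c,open('w6.pkl','wb')); save(c,'w6.png'); s=c['state']
for x in slot(c): print(x)
c=cam('scene'); save(c,'s6.png',(150,80,260,200),5)
exec(open('avg.py').read())
E
```

```text
((289.21466064453125, 176.6747283935547), (23.379932403564453, 127.11158752441406), 46.42026138305664)
[[ 516.  -188.4   80. ]
 [ 548.1 -100.9   80. ]
 [ 564.4 -106.2   80. ]
 [ 533.2 -196.1   80. ]]
[93.2 17.2 95.1 18.9]
[ 540.4 -147.9   80. ]
-109.1
6.8667 [ 530.17 -183.11  133.72] [-0.26  0.16 -2.31] [-0.01 -0.03 -0.02]
along -37.5 lat 1.1
```

View pics/w6.png

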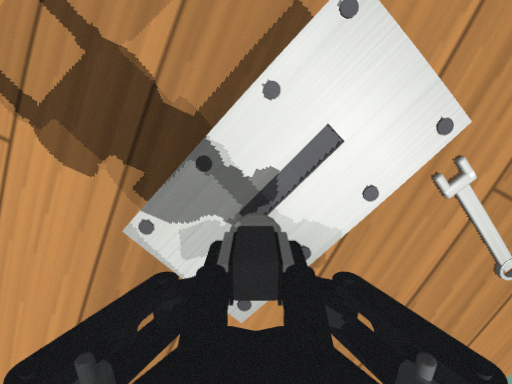

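View pics/s6.png

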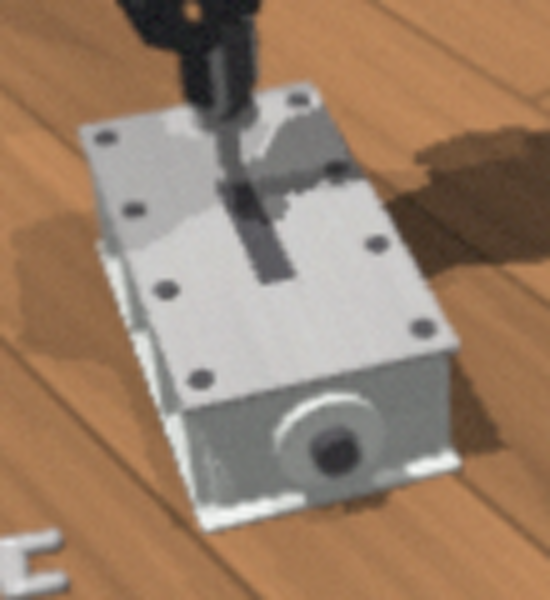

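Both views show the tip over the -y end of the slot: wrist (250,210), scene crop (235,180). I'll correct 1 mm sideways and lower it in small steps.

Request:
servo_tool(steps=[[[0,-1,0,-3,0,0,0],[0,0,0,-3,0,0,0],[0,0,0,-3,0,0,0],[0,0,0,-1,0,0,0],[0,0,0,0,0,0,0]]])

```text
time: 7.28
eef_pos: [528.1, -183.1, 122.8]
tcp_rot: [-1.689, -2.648, 0.0]
force: [0.2, 0.8, -3.4]
finger_gap: 21.0
```

Request:
servo_tool(steps=[[[0,0,0,-1,0,0,0],[0,0,0,-1,0,0,0],[0,0,0,0,0,0,0]]])

```text
time: 7.53
eef_pos: [528.3, -183.2, 121.2]
tcp_rot: [-1.69, -2.648, -0.0]
force: [-1.1, 0.3, -2.3]
finger_gap: 21.2
```

Request:
servo_tool(steps=[[[0,0,0,-1,0,0,0],[0,0,0,0,0,0,0]]])

```text
time: 7.7
eef_pos: [528.3, -183.2, 120.2]
tcp_rot: [-1.69, -2.648, -0.0]
force: [0.7, -1.1, -1.9]
finger_gap: 20.9
```

```bash
python3 avg.py
```

```text
7.7 [ 528.35 -183.16  120.23] [ 0.65 -1.06 -1.87] [ 0.04 -0.   -0.01]
along -38.1 lat -0.6
```

Below cover level with no contact, so the tip is in the slot. I'll continue in half-millimetre steps.

Request:
servo_tool(steps=[[[0,0,0,-0.5,0,0,0],[0,0,0,0,0,0,0]]])

```text
time: 7.87
eef_pos: [528.4, -183.2, 119.8]
tcp_rot: [1.69, 2.648, 0.0]
force: [-0.5, 0.0, -3.2]
finger_gap: 21.3
```

Request:
servo_tool(steps=[[[0,0,0,-0.5,0,0,0],[0,0,0,0,0,0,0]]])

```text
time: 8.03
eef_pos: [528.4, -183.2, 119.6]
tcp_rot: [1.69, 2.648, 0.0]
force: [-0.6, -0.2, -1.2]
finger_gap: 21.2
```

Request:
servo_tool(steps=[[[0,0,0,-0.3,0,0,0],[0,0,0,0,0,0,0]]])

```text
time: 8.2
eef_pos: [528.5, -183.2, 119.5]
tcp_rot: [1.689, 2.648, 0.0]
force: [-1.3, 0.3, 0.8]
finger_gap: 21.1
```

Request:
servo_tool(steps=[[[0,0,0,-0.3,0,0,0],[0,0,0,0,0,0,0]]])

```text
time: 8.37
eef_pos: [528.5, -183.3, 119.4]
tcp_rot: [1.689, 2.648, 0.0]
force: [-2.0, 1.1, 3.8]
finger_gap: 21.0
```

Request:
servo_tool(steps=[[[0,0,0,-0.3,0,0,0],[0,0,0,0,0,0,0]]])

```text
time: 8.53
eef_pos: [528.6, -183.3, 119.3]
tcp_rot: [1.689, 2.648, 0.0]
force: [-1.8, 0.8, 6.9]
finger_gap: 21.3
```

Request:
servo_tool(steps=[[[0,0,0,0,0,0,0]]])

```text
time: 8.62
eef_pos: [528.5, -183.3, 119.3]
tcp_rot: [1.689, 2.648, 0.0]
force: [-1.7, 1.0, 6.5]
finger_gap: 21.1
```

Contact is about 9 N net (air baseline -2.3). Now slide along the slot, direction (0.309, 0.951).

Request:
servo_tool(steps=[[[0,0.3,1,0,0,0,0],[0,0.3,1,0,0,0,0],[0,0.3,1,0,0,0,0],[0,0.3,1,0,0,0,0],[0,0.3,1,0,0,0,0]]])

```text
time: 9.03
eef_pos: [529.9, -180.7, 119.4]
tcp_rot: [1.686, 2.647, -0.007]
force: [-3.1, -4.9, 5.3]
finger_gap: 21.3
```

Request:
servo_tool(steps=[[[0,0.3,1,0,0,0,0],[0,0.3,1,0,0,0,0],[0,0.3,1,0,0,0,0]]])

```text
time: 9.28
eef_pos: [531.3, -177.8, 119.4]
tcp_rot: [1.686, 2.646, -0.006]
force: [-2.0, -4.9, 5.0]
finger_gap: 21.1
```

```bash
python3 avg.py
```

```text
9.2833 [ 531.29 -177.79  119.41] [-2.02 -4.86  4.99] [-1.05  0.41 -0.04]
along -32.1 lat 0.5
```

Sliding with steady drag and z unchanged. Continue.

Request:
servo_tool(steps=[[[0,0.3,1,0,0,0,0],[0,0.3,1,0,0,0,0],[0,0.3,1,0,0,0,0],[0,0.3,1,0,0,0,0]]])

```text
time: 9.62
eef_pos: [532.8, -173.6, 119.4]
tcp_rot: [1.686, 2.645, -0.005]
force: [-1.5, -5.4, 4.6]
finger_gap: 21.5
```

Request:
servo_tool(steps=[[[0,0.3,1,0,0,0,0],[0,0.3,1,0,0,0,0],[0,0.3,1,0,0,0,0],[0,0.3,1,0,0,0,0]]])

```text
time: 9.95
eef_pos: [534.1, -169.6, 119.4]
tcp_rot: [1.686, 2.645, -0.005]
force: [-0.9, -5.6, 4.1]
finger_gap: 21.0
```

Request:
servo_tool(steps=[[[0,0.3,1,-0.1,0,0,0],[0,0.3,1,0,0,0,0],[0,0.3,1,0,0,0,0],[0,0.3,1,0,0,0,0]]])

```text
time: 10.28
eef_pos: [535.3, -165.8, 119.4]
tcp_rot: [1.686, 2.645, -0.005]
force: [-1.6, -4.2, 4.9]
finger_gap: 21.4
```

Request:
servo_tool(steps=[[[0,0.3,1,0,0,0,0],[0,0.3,1,0,0,0,0],[0,0.3,1,0,0,0,0],[0,0.3,1,0,0,0,0]]])

```text
time: 10.62
eef_pos: [536.5, -161.7, 119.4]
tcp_rot: [1.686, 2.645, -0.005]
force: [-1.2, -3.8, 4.7]
finger_gap: 20.9
```

Request:
servo_tool(steps=[[[0,0.3,1,0,0,0,0],[0,0.3,1,0,0,0,0],[0,0.3,1,0,0,0,0],[0,0.3,1,0,0,0,0]]])

```text
time: 10.95
eef_pos: [537.6, -156.2, 118.8]
tcp_rot: [1.688, 2.646, -0.001]
force: [0.5, -2.7, 0.4]
finger_gap: 21.2
```

Request:
servo_tool(steps=[[[0,0.3,1,-0.1,0,0,0],[0,0.3,1,0,0,0,0],[0,0.3,1,0,0,0,0],[0,0.3,1,0,0,0,0]]])

```text
time: 11.28
eef_pos: [537.9, -150.9, 117.9]
tcp_rot: [-1.689, -2.648, -0.0]
force: [-0.8, -1.7, 0.4]
finger_gap: 21.0
```

```bash
python3 avg.py
```

```text
11.2833 [ 537.86 -150.91  117.92] [-0.77 -1.65  0.41] [-0.49  0.09  0.  ]
along -4.5 lat -1.5
```

The pin dropped: z fell from 119.4 to 117.9 and the force to the plug's roughly 3–4 N. Stop sliding, then lower gently.

Request:
servo_tool(steps=[[[0,0,0,-0.3,0,0,0],[0,0,0,0,0,0,0]]])

```text
time: 11.45
eef_pos: [537.9, -150.7, 117.7]
tcp_rot: [-1.689, -2.648, -0.001]
force: [0.4, -0.7, -0.2]
finger_gap: 21.1
```

Request:
servo_tool(steps=[[[0,0,0,-0.5,0,0,0],[0,0,0,0,0,0,0]]])

```text
time: 11.62
eef_pos: [537.9, -150.8, 117.3]
tcp_rot: [-1.69, -2.648, -0.001]
force: [0.1, -1.0, 0.4]
finger_gap: 20.9
```

Request:
servo_tool(steps=[[[0,0,0,-0.7,0,0,0],[0,0,0,0,0,0,0]]])

```text
time: 11.78
eef_pos: [537.9, -150.9, 116.8]
tcp_rot: [-1.69, -2.648, -0.001]
force: [-0.7, -1.0, 1.6]
finger_gap: 21.5
```

Request:
servo_tool(steps=[[[0,0,0,-0.7,0,0,0],[0,0,0,0,0,0,0]]])

```text
time: 11.95
eef_pos: [538.0, -151.0, 116.3]
tcp_rot: [1.69, 2.648, 0.001]
force: [-0.8, 0.4, 3.1]
finger_gap: 20.9
```

Request:
servo_tool(steps=[[[0,0,0,-0.7,0,0,0],[0,0,0,0,0,0,0]]])

```text
time: 12.12
eef_pos: [538.2, -151.2, 115.7]
tcp_rot: [1.689, 2.648, 0.0]
force: [-0.4, 0.1, 4.1]
finger_gap: 21.1
```

```bash
python3 avg.py
```

```text
12.1167 [ 538.18 -151.21  115.71] [-0.41  0.05  4.1 ] [-0.06  0.12 -0.01]
along -4.7 lat -1.1
```

The taper is riding on the rim slightly, with the pin being pushed toward +x/-y. I'll shift that way.

Request:
servo_tool(steps=[[[0,0.6,-0.4,0,0,0,0],[0,0,0,0,0,0,0],[0,0,0,0,0,0,0]]])

```text
time: 12.37
eef_pos: [538.4, -151.5, 115.3]
tcp_rot: [-1.69, -2.648, -0.0]
force: [-1.3, -0.3, 4.5]
finger_gap: 21.3
```

Request:
servo_tool(steps=[[[0,0.5,-0.4,0,0,0,0],[0,0,0,0,0,0,0],[0,0,0,0,0,0,0]]])

```text
time: 12.62
eef_pos: [538.7, -151.7, 115.0]
tcp_rot: [-1.689, -2.647, -0.0]
force: [-1.4, 0.5, 3.4]
finger_gap: 21.2
```

```bash
python3 avg.py
```

```text
12.6167 [ 538.71 -151.74  115.01] [-1.44  0.48  3.37] [ 0.1   0.34 -0.03]
along -5.0 lat -0.5
```

Request:
servo_tool(steps=[[[0,0.4,-0.4,0,0,0,0],[0,0,0,0,0,0,0],[0,0,0,-0.3,0,0,0],[0,0,0,0,0,0,0]]])

```text
time: 12.95
eef_pos: [539.1, -152.2, 114.7]
tcp_rot: [-1.689, -2.648, -0.0]
force: [-1.6, 0.7, 1.3]
finger_gap: 20.9
```

Request:
servo_tool(steps=[[[0,0.2,-0.4,-0.5,0,0,0],[0,0,0,0,0,0,0],[0,0,0,0,0,0,0]]])

```text
time: 13.2
eef_pos: [539.6, -152.7, 114.2]
tcp_rot: [-1.69, -2.648, -0.0]
force: [-1.5, 0.6, -0.5]
finger_gap: 20.9
```

```bash
python3 avg.py
```

```text
13.2 [ 539.59 -152.68  114.2 ] [-1.54  0.6  -0.47] [0.2  0.33 0.07]
along -5.7 lat 0.7
```

Request:
servo_tool(steps=[[[0,0,0,-0.7,0,0,0],[0,0,0,0,0,0,0],[0,0,0,0,0,0,0]]])

```text
time: 13.45
eef_pos: [539.7, -152.8, 113.7]
tcp_rot: [1.69, 2.648, 0.0]
force: [-1.1, 1.4, 0.5]
finger_gap: 21.4
```

Request:
servo_tool(steps=[[[0,0,0,-0.7,0,0,0],[0,0,0,0,0,0,0],[0,0,0,0,0,0,0]]])

```text
time: 13.7
eef_pos: [539.8, -152.9, 113.2]
tcp_rot: [1.689, 2.648, -0.0]
force: [-0.9, 1.0, 1.2]
finger_gap: 21.1
```

```bash
python3 avg.py
```

```text
13.7 [ 539.78 -152.93  113.15] [-0.9   1.03  1.18] [ 0.14  0.38 -0.04]
along -5.8 lat 0.9
```

The shank is past the taper and only the plug's 4 N is felt. Continue down.

Request:
servo_tool(steps=[[[0,0,0,-0.7,0,0,0],[0,0,0,-0.7,0,0,0],[0,0,0,-0.6,0,0,0],[0,0,0,0,0,0,0]]])

```text
time: 14.03
eef_pos: [539.8, -153.0, 111.2]
tcp_rot: [1.689, 2.648, -0.0]
force: [-1.4, -0.1, 1.8]
finger_gap: 20.8
```

Request:
servo_tool(steps=[[[0,0,0,-0.7,0,0,0],[0,0,0,-0.7,0,0,0],[0,0,0,-0.6,0,0,0],[0,0,0,0,0,0,0]]])

```text
time: 14.37
eef_pos: [539.8, -153.1, 109.1]
tcp_rot: [1.689, 2.648, -0.0]
force: [-2.3, -1.5, 1.9]
finger_gap: 21.2
```

```bash
python3 avg.py
```

```text
14.3667 [ 539.77 -153.07  109.11] [-2.3  -1.47  1.92] [-0.12  0.4  -0.01]
along -6.0 lat 1.0
```

Request:
servo_tool(steps=[[[0,-0.2,-0.1,-0.8,0,0,0],[0,0,0,-0.8,0,0,0],[0,0,0,-0.8,0,0,0],[0,0,0,-0.8,0,0,0],[0,0,0,-0.8,0,0,0]]])

```text
time: 14.78
eef_pos: [539.7, -153.1, 105.2]
tcp_rot: [1.689, 2.648, -0.0]
force: [-1.3, -1.2, 3.6]
finger_gap: 20.6
```

Request:
servo_tool(steps=[[[0,-0.1,0,-0.8,0,0,0],[0,0,0,-0.8,0,0,0],[0,0,0,-0.8,0,0,0],[0,0,0,-0.8,0,0,0],[0,0,0,-0.8,0,0,0]]])

```text
time: 15.2
eef_pos: [539.7, -153.1, 101.2]
tcp_rot: [1.689, 2.648, 0.0]
force: [-0.7, -2.2, 3.8]
finger_gap: 20.9
```

Request:
servo_tool(steps=[[[0,0,0,-0.8,0,0,0],[0,0,0,-0.8,0,0,0],[0,0,0,-0.8,0,0,0],[0,0,0,-0.8,0,0,0],[0,0,0,-0.8,0,0,0]]])

```text
time: 15.62
eef_pos: [539.7, -153.1, 97.2]
tcp_rot: [1.689, 2.648, 0.0]
force: [-0.5, -2.4, 4.2]
finger_gap: 21.2
```

```bash
python3 avg.py
```

```text
15.6167 [ 539.65 -153.06   97.18] [-0.5  -2.36  4.17] [-0.4   0.17 -0.06]
along -6.0 lat 0.8
```

Request:
servo_tool(steps=[[[0,0,-0.2,-0.8,0,0,0],[0,0,0,-0.8,0,0,0],[0,0,0,-0.8,0,0,0],[0,0,0,-0.8,0,0,0],[0,0,0,0,0,0,0]]])

```text
time: 16.03
eef_pos: [539.6, -153.1, 93.7]
tcp_rot: [1.69, 2.648, 0.0]
force: [0.1, -2.0, 1.6]
finger_gap: 21.6
```

Request:
servo_tool(steps=[[[0,0,0,-0.5,0,0,0],[0,0,0,-0.5,0,0,0],[0,0,0,0,0,0,0]]])

```text
time: 16.28
eef_pos: [539.6, -153.1, 92.8]
tcp_rot: [1.69, 2.648, 0.0]
force: [0.9, -2.4, 2.5]
finger_gap: 21.1
```

Request:
servo_tool(steps=[[[0,0,0,-0.4,0,0,0],[0,0,0,0,0,0,0]]])

```text
time: 16.45
eef_pos: [539.6, -153.1, 92.5]
tcp_rot: [1.69, 2.648, 0.0]
force: [-0.0, -1.4, 1.9]
finger_gap: 20.9
```

Request:
servo_tool(steps=[[[0,0,0,-0.3,0,0,0],[0,0,0,0,0,0,0]]])

```text
time: 16.62
eef_pos: [539.6, -153.1, 92.2]
tcp_rot: [1.69, 2.648, 0.0]
force: [0.3, -1.7, 3.0]
finger_gap: 21.2
```

Request:
servo_tool(steps=[[[0,0,0,-0.3,0,0,0],[0,0,0,0,0,0,0]]])

```text
time: 16.78
eef_pos: [539.6, -153.1, 92.0]
tcp_rot: [1.69, 2.648, 0.0]
force: [0.2, -2.2, 3.5]
finger_gap: 21.0
```

Request:
servo_tool(steps=[[[0,0,0,-0.3,0,0,0],[0,0,0,0,0,0,0]]])

```text
time: 16.95
eef_pos: [539.6, -153.1, 91.7]
tcp_rot: [1.69, 2.648, 0.0]
force: [0.4, -2.3, 2.0]
finger_gap: 21.1
```

Request:
servo_tool(steps=[[[0,0,0,-0.3,0,0,0],[0,0,0,0,0,0,0]]])

```text
time: 17.12
eef_pos: [539.6, -153.1, 91.6]
tcp_rot: [1.689, 2.648, 0.0]
force: [0.7, -1.4, 5.4]
finger_gap: 21.2
```

Contact is starting right at the expected height (91.6). Two more small steps to confirm.

Request:
servo_tool(steps=[[[0,0,0,-0.3,0,0,0],[0,0,0,0,0,0,0]]])

```text
time: 17.28
eef_pos: [539.6, -153.1, 91.6]
tcp_rot: [1.689, 2.648, 0.0]
force: [-0.0, -1.3, 6.4]
finger_gap: 21.1
```

Run:
```python
exec(open('avg.py').read())
c=cam('scene'); save(c,'s7.png',(150,60,260,180),5)
```

```text
17.2833 [ 539.57 -153.11   91.6 ] [-0.05 -1.32  6.41] [-0.23 -0.01 -0.03]
along -6.1 lat 0.8
```

View pics/s7.png

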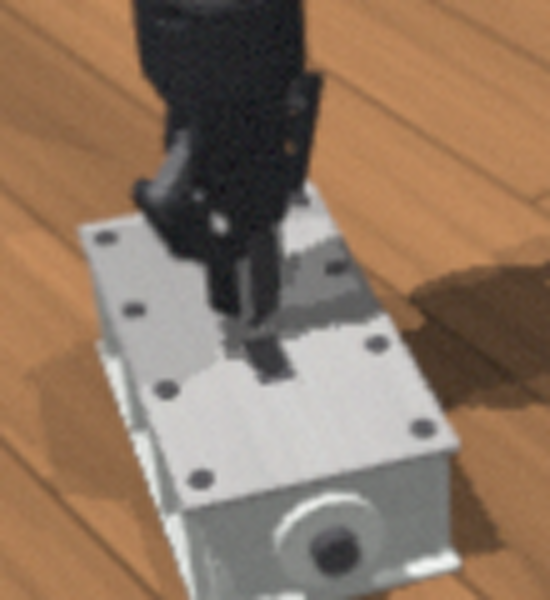

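The collar is on the cover at scene crop (250,330): z stalled at 91.6, which is the computed flush height, at about 9 N net. Release now.

Request:
servo_tool(steps=[[[40,0,0,0,0,0,0],[50,0,0,0,0,0,0],[60,0,0,0,0,0,0],[80,0,0,0,0,0,0],[100,0,0,0,0,0,0]]])

```text
time: 17.75
eef_pos: [538.9, -152.7, 90.5]
tcp_rot: [-1.689, -2.647, -0.0]
force: [-0.5, -0.2, 0.3]
finger_gap: 73.7
```

Request:
servo_tool(steps=[[[100,0,0,0,0,0,0],[100,0,0,0,0,0,0],[100,0,0,0,0,0,0],[100,0,0,0,0,0,0]]])

```text
time: 18.08
eef_pos: [539.4, -153.1, 91.0]
tcp_rot: [-1.69, -2.648, -0.0]
force: [-0.0, 0.6, 0.3]
finger_gap: 85.6
```

Run:
```python
from slot import *
c=cam('wrist'); pickle.dump(c,open('w8.pkl','wb')); save(c,'w8.png'); s=c['state']; print(s['eef_pos'],s['force'],s['finger_gap'])
print(pinbox(c,127,123,140,(539.6,-153),25))
```

```text
[ 539.38456813 -153.05236741   91.01954161] [-0.02661391  0.59034143  0.34346513] 85.5789379941035
(((255.5, 280.0), (44.0, 47.0), 90.0), array([ 538.8077795 , -151.14490302,  127.        ]), [20.8, 23.7, 22.2, 23.7], [24.9, -63.4, -155.1, 113.4], np.float64(126.70455786063316))
```

View pics/w8.png

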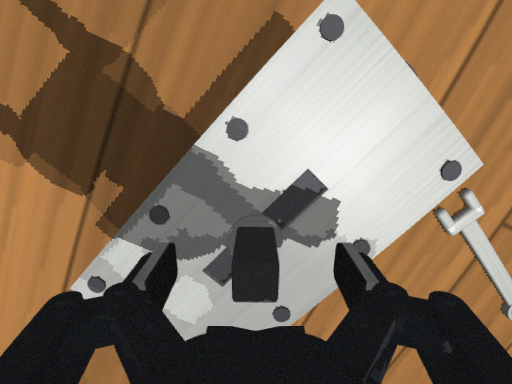

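The pin stands by itself, centred between the open jaws. Its top is at 126.7 mm, where 127 means flush. Retreating straight up.

Request:
servo_tool(steps=[[[100,0,0,10,0,0,0],[100,0,0,20,0,0,0],[100,0,0,30,0,0,0],[100,0,0,30,0,0,0],[100,0,0,30,0,0,0]]])

```text
time: 18.55
eef_pos: [539.2, -153.0, 213.0]
tcp_rot: [1.69, 2.648, 0.0]
force: [0.3, -1.0, -0.3]
finger_gap: 85.6
```

Request:
servo_tool(steps=[[[100,0,0,20,0,0,0],[100,0,-20,0,0,0,0],[100,0,-30,0,0,0,0],[100,0,0,0,0,0,0],[100,0,0,0,0,0,0]]])

```text
time: 18.97
eef_pos: [539.4, -204.1, 231.7]
tcp_rot: [1.692, 2.646, 0.0]
force: [0.2, -0.4, -0.4]
finger_gap: 85.6
```

Run:
```python
from slot import *
c=cam('wrist'); pickle.dump(c,open('w9.pkl','wb')); save(c,'w9.png'); s=c['state']; print(s['eef_pos'],s['force'],s['finger_gap'])
print(pinbox(c,127,123,140,(539.6,-153),25))
ys,xs=np.mgrid[0:384,0:512]; uv=np.c_[xs.ravel(),ys.ravel()].astype(float)
T=pose(c); P=(ray(c,uv)*c['depth'].ravel()[:,None])@T[:3,:3].T+T[:3,3]
pc=np.array([539.6,-153.]); d=np.hypot(*(P[:,:2]-pc).T)
m=(d<17)&(P[:,2]>81.5)&(P[:,2]<90); print('collar top z',np.median(P[m,2]),P[m,2].min(),P[m,2].max(),m.sum())
m=(d>22)&(d<40)&(P[:,2]>78)&(P[:,2]<82); print('cover z',np.median(P[m,2]))
c=cam('scene'); save(c,'s9.png'); save(c,'s9c.png',(150,70,260,190),5)
c=cam('top'); save(c,'t9.png')
```

```text
[ 539.35708679 -204.12956125  231.69980317] [ 0.19416925 -0.37538699 -0.38203934] 85.6276560843972
(((279.0, 144.0), (24.0, 24.0), 90.0), array([ 539.42609396, -152.5669783 ,  127.        ]), [21.4, 21.5, 21.9, 21.5], [24.9, -63.1, -155.1, 115.5], np.float64(126.83952526464408))
collar top z 85.1041150204868 83.13329370766866 89.51014258599247 204
cover z 80.04209826969702
```

View pics/w9.png

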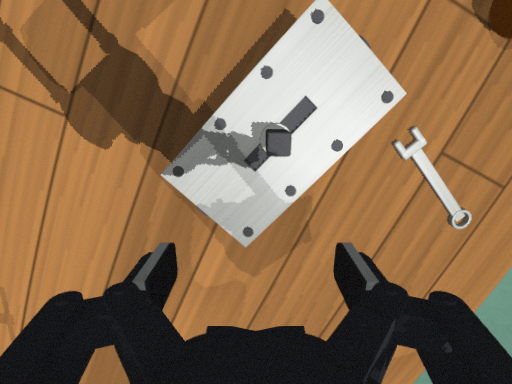

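View pics/s9.png

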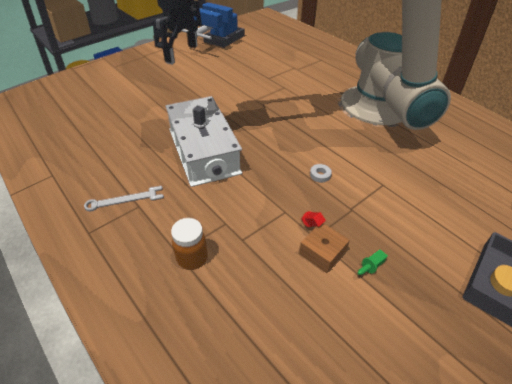

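View pics/s9c.png

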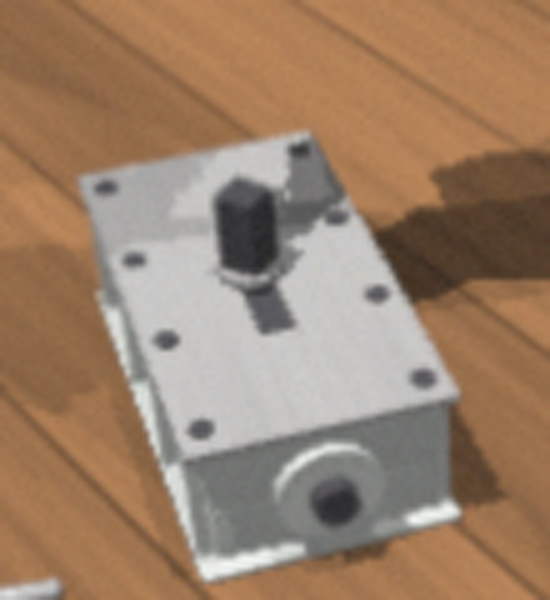

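The pin stands upright with its collar flat on the cover: scene (200,117), wrist (279,144). The wrench (125,197), jar (190,243) and bearing (320,172) are where they started. The arm is clear and at rest, so I'll hand in.

```bash
python3 -c "
from cell import *
print(read_state()['time'],read_state()['dq'].round(3)); print(sign_off())"
```

```text
19.1167 [ 0.007 -0.     0.003 -0.004 -0.004 -0.002]
the job is handed in; nothing more can be done
None
```

The gearbox is locked. I took the dark-grip pin out of its stand, stood its tip in the slot and slid it along under about 6–9 N. It dropped into the socket about 6 mm from the slot's middle, on the -y side. I then pressed it down gently (about 9 N at most), let go and backed away. The job was handed in at 19.1 s.

**Last checks:**
- The collar's top is at 85.1 mm over a cover at 80.0 mm, and the pin's top is at 126.8 mm. Flush would be 85, 80 and 127.
- The pin is upright, and the gripper is open and touching nothing.
- In the scene camera the wrench, jar and bearing appear where they started.

**What differed or went less smoothly:**
- **Look-alikes:** the red and green pins toppled on their own within the first second or so, before the gripper came near them. I left them lying.
- **Socket entry:** the taper caught the socket's rim for a moment, at about 7 N. Moving the pin about 2 mm sideways freed it.
- **Position readings:** camera and arm positions differed from each other by 1–2 mm throughout.

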